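# Wedge the loose tile fast on its clamping board

### The arm

A 6-joint arm with a two-finger parallel gripper is mounted at the origin on the work surface. World frame = base frame: x ahead of the robot, y to its left, z up, the work surface at z = 0. Lengths are in mm, angles in rad, forces in N, time in s.
With the tool pointing down it reaches from about 400 to 925 mm from the base axis. Payload 12.5 kg.
Tool frame: the origin (TCP) lies midway between the tips of the shut fingers; the grasp point (between the pads) lies 19 mm behind it; x points along the fingers, y is the direction in which the jaws open and shut, and the axes are right-handed (so a half turn about x gives the same grasp; the last joint's range is limited). The gripper opens to 95 mm and grips with 3 to 60 N. Pads are 20 mm wide; open, the fingers measure 119 mm over their backs; the gripper's body (75 mm by 180 mm) begins 59 mm behind the grasp point.
Start: joints at [1.058, 0.491, 1.559, -0, 1.092, -0.106], TCP at [247.281, 574.02, 214.661] pointing down, gripper open.
Joint ranges: [-3.1, 3.1], [-0.84, 2.19], [0.05, 2.79], [-1.13, 4.28], [0.06, 2.93], [-2.69, 2.69]. Speed limits (rad/s): [2.22, 2.22, 2.79, 3.14, 3.14, 3.14].

### API

Orientations are given as [roll, pitch, yaw] about the fixed x, y, z axes, in that order (R = Rz(yaw) Ry(pitch) Rx(roll)).
In Python, from cell import sensors, read_camera, get_calibration, order gives the robot as it stands. The module is installed in compiled form; this text tells all that it offers.
- The arm moves only by the tool servo_tool, never from a script. Its argument "steps" is text: rows parted by semicolons, each of 7 numbers parted by spaces: the shift along the tool's x, y, z in mm, then the turn, a rotation vector about the tool's x, y, z in rad, then the finger opening in mm, from 0 to 95.1. A call has exactly 8 rows; each row shifts and turns the pose as measured when the row begins, along the tool's axes as they then stand; what a row does not reach is not made up. A row lasts 1/10 s, in which the tool goes at most 50 mm and 8.59 degrees, less where a joint would pass 70% of its speed; a pose out of reach is approached as far as the arm can. A call is refused whole if a number of a shift passes 50 or a number of a turn 0.15, either way. A call with a gripper value outside its range is refused whole. The fingers move at their own pace and stop on an object; the grip force is fixed at half the most. Time passes only in rows, so rows that do not move let the fingers close, or fill a call up. It gives the time, the measured TCP pose, the force and the opening at its end, in the units of the state.
- sensors.state(): the state, without advancing time (a new reading comes with each control period).
- read_camera(name): name is "scene" or "side" or "wrist"; returns (picture, depth): 400x640x3 uint8, blue, green, red; 400x640 float32, mm along the optical axis (not along the pixel's ray), 0 where there is no reading.
- get_calibration(name): a dict with "mtx" (3x3 intrinsics, pixels), "R" (3x3) and "t" (3): a world point X has camera coordinates R X + t. Camera axes: x right, y down, z forward; pixel columns grow to the right and rows downward; lengths in mm; the calibration is good to about 2 mm. The wrist camera is an equidistant fisheye: a pixel r from the principal point sees the ray r / f radians off the axis. A picture is of the moment at which its call begins: read the wrist's pose just before it. get_calibration takes no time and is no camera call; for the wrist camera it gives the pose at the moment of the call.
- order.job_done(): hands the job in, once; it reports no verdict.
The state is a dict: "t": time; "joints": joint angles; "qvel": joint speeds; "tau": joint torques, N m; "eef_pos": TCP position; "tcp_rot": TCP orientation; "ft_force": force on the tool from outside, world axes, zero at the start; "moment": the same for the moment, N m; "opening": opening from 0.0 (shut) to 1.0 (fully open).
Only numpy, scipy, OpenCV 4.12 (cv2) and the standard library are available. Lean on these libraries where they do the work, as an engineer would, in place of code of your own. Each camera call takes 0.05 s, during which the arm holds its last target.

### The job

Two handmade tiles lie on wooden wedge boards, each in the bay between a straight fence and a cleat screwed on at an angle; one tile nearly fills its bay, the smaller one is loose. Take the wooden wedge and slide it, thin end first and down on the board, into the gap between tile and angled cleat on the board where the gap is wide enough to take it, and push it home until the tile is tight and flush against its straight side fence. Finish still holding the wedge, keeping the tile pressed flush; leave the close-fitting tile, the brush, the jar and the dropper bottle alone.

Things in the scene. Friction and masses are not known exactly. Their poses are not given: they have to be found in the camera images.
- board_a: Wedge board of the smaller, loose tile: plywood base 190 x 190 mm, 15 mm thick, fixed to the table. Origin: centre of its underside; +x from the open near side to the far stop (roughly away from the robot), +y to the side fence, z up. A far stop batten has its inner face at x = +68 mm (y -46 to +84); all battens stand 12 mm above the 15 mm base.
- mouth_a (a point): Middle of the mouth of board_a's wedge gap (with its tile flush), on top of the base: x -42, y -51.75, z +15 mm on the board. With the tile flush the gap is 26.5 mm wide at the tile's near edge (x about -34 mm) and 16.5 mm at the far stop.
- home_a (a point): Where the wedge's tip is when it bites with the tile flush: about x +50, y -47.15, z +15 mm on board_a; it may go some 10 mm further as the push grows. The line from mouth_a to home_a is the middle of the gap and points 0.05 rad to +y of the board's +x; the seated wedge lies along it.
- fence_a: Straight side fence of board_a, a wooden batten 12 mm high, 22 mm wide, along the board's x from -70 to +68 mm; inner face at y = +62 mm. Its pose: board centre at the top face of the base (15 mm above board_a's origin), same axes as the board.
- cleat_a: Angled cleat of board_a, a wooden batten 12 mm high, 20 mm wide; inner face straight from (x -42, y -65.5 mm) at the mouth to (x +68, y -54.5 mm), so it closes in by 1 mm in 10 towards the far stop. Its pose: board centre at the top face of the base, same axes as the board.
- board_b: The other wedge board, identical to board_a, with the large, close-fitting tile; the gap beside that tile is under 16 mm even at the mouth, too narrow for the wedge. Either board may be on the left.
- tile_a: The smaller, loose terracotta tile, 100 x 100 x 12 mm, about 230 g, lying on the base of board_a, at first 3 to 6 mm off the side fence and a little askew; slides freely. Origin: centre of its underside; x and y along its edges, z up. Flush on the fence its origin is at y = +12 mm on board_a.
- tile_b: The large terracotta tile, 114 x 114 x 12 mm, on board_b. Origin: centre of its underside. To be left alone.
- wedge: Plain light wooden wedge, 165 mm long, 24 mm high, about 75 g, on the table left or right of the boards, nose roughly away from the robot. Origin: centre of the underside of its tail, a parallel grip block 50 mm long (x -25 to +25) and 30 mm wide; +x points to the nose. The blade tapers evenly on both sides from 29.7 mm wide (x +25) to 19 mm (x +132), then bevels to 11 mm at the tip (x +140).
- nose (a point): Tip of the wedge, at its underside: x = +140 mm on the wedge.
- brush: Paint brush about 190 mm long, lying on the table on the other side of the boards from the wedge. Bystander.
- jar: Small paint jar with a red lid, 46 mm across, 45 mm high, beyond the boards. Bystander; origin at the centre of its underside.
- dropper: Amber dropper bottle, 33 mm across, 100 mm high, beyond the boards. Bystander; origin at the centre of its underside.
Things that resemble listed ones, but are neither listed nor needed, are in the scene too. Leave any orange, pink or yellow look-alike of the wedge alone.

How it is judged (in metres and radians):
On the way:
1. the wedge's tip is in the mouth of the gap between the small tile and the angled cleat, low on the board, on its way in (x of nose in the frame of board_a between -0.035 and 0.03 m and y of nose in the frame of board_a between -0.064 and -0.036 m and z of nose in the frame of board_a below 0.024 m), for 0.05 s.
At the end, for the whole second after the job is handed in: Wedge low in the gap (tip 20 to 67 mm past the board centre), bearing on small tile (over 3 N) and cleat (over 2 N); tile flat, within 1.5 mm and 0.02 rad of the side fence, pressing on it with over 3 N; gripper still on the wedge (over 2 N); all at rest (x of nose in the frame of board_a between 0.02 and 0.067 m and y of nose in the frame of board_a between -0.062 and -0.034 m and z of nose in the frame of board_a below 0.023 m and y of tile_a in the frame of board_a above 0.0105 m and angle between the x axis of tile_a and the x axis of board_a, either way round below 0.02 rad and angle between tile_a's own z axis and vertical below 0.03 rad and contact force between tile_a and fence_a above 3 N and contact force between wedge and tile_a above 3 N and contact force between wedge and cleat_a above 2 N and contact force between the fingers and wedge above 2 N and linear speed of each of wedge, tile_a below 0.01 m/s); the arm keeps its last pose, push and grip.
It fails at once if the close-fitting tile is shifted by more than 6 mm (distance of tile_b from where it was at the start of the episode above 0.006 m).
It fails at once if the wedge is pushed against the close-fitting tile (contact force between wedge and tile_b above 1 N).
It fails at once if the brush is moved by more than 30 mm (distance of brush from where it was at the start of the episode above 0.03 m).
It fails at once if the jar is moved by more than 20 mm (distance of jar from where it was at the start of the episode above 0.02 m).
It fails at once if the dropper bottle is moved by more than 20 mm (distance of dropper from where it was at the start of the episode above 0.02 m).
It also fails if it takes over 58 s, if anything falls off the work surface, if the arm or the gripper's body presses on something with over 40 N, if the wrist force passes 120 N, or if a joint passes its speed limit or range.

## Working session

There is one attempt and no reset: what is moved stays moved. The work goes in short steps, Python scripts to look and compute and a tool call to move; the robot and the scene stay as the last step left them, time stands still between calls to the robot, and variables do not carry over. Pictures are saved under pics/ and viewed, and the job is handed in when it is done.

Besides the shell and the picture viewer there is one more tool, called after "Emit:" as name(argument=value, ...), one argument or row to a line, values as JSON. servo_tool: Moves the arm, as the interface text tells. Its arguments: {"type":"object","properties":{"steps":{"type":"string"}},"required":["steps"]}

```bash
ls; mkdir -p pics; python3 - <<'E'
from cell import sensors, read_camera, get_calibration
import cv2,numpy as np
print(sensors.state())
for n in ("scene","side","wrist"):
    c=get_calibration(n); p,d=read_camera(n)
    cv2.imwrite(f"pics/{n}0.png",p); np.save(f"{n}0.npy",d); np.savez(f"{n}0cal.npz",**c)
    print(n,c)
E
```

```text
pics
{'t': 0.0, 'joints': array([ 1.05838590e+00,  4.91566386e-01,  1.55945953e+00, -6.54077872e-07,
        1.09167495e+00, -1.05608450e-01]), 'qvel': array([ 0.00053603, -0.00030273, -0.00119735, -0.00048699, -0.0026568 ,
        0.00089247]), 'tau': array([ 7.41007341e-06, -6.12638211e+01, -2.58161849e+01,  6.91620377e-02,
        4.84308426e-02, -6.50212428e-05]), 'eef_pos': array([247.16117795, 573.78888571, 214.05403137]), 'tcp_rot': array([-1.67588132,  1.56968812, -2.082683  ]), 'ft_force': array([-0.81585377,  0.79842779,  0.95622354]), 'moment': array([-0.00693686, -0.02771103,  0.01805504]), 'opening': 0.9969648525346023}
scene {'mtx': array([[476.01426526,   0.        , 313.8860683 ],
       [  0.        , 476.01426526, 191.98117125],
       [  0.        ,   0.        ,   1.        ]]), 'R': array([[ 0.75772106,  0.65231068, -0.01869702],
       [ 0.46956606, -0.56489428, -0.67852942],
       [-0.45317383,  0.50535654, -0.73433524]]), 't': array([-453.75722481, -165.16703932, 1524.68423073])}
side {'mtx': array([[513.40898299,   0.        , 318.11643092],
       [  0.        , 513.40898299, 190.68728104],
       [  0.        ,   0.        ,   1.        ]]), 'R': array([[ 0.82190629, -0.56907024,  0.02508222],
       [-0.273355  , -0.43267174, -0.85911129],
       [ 0.49974704,  0.69925262, -0.51117381]]), 't': array([-358.96976119,  246.38921852, 1132.13232963])}
wrist {'mtx': array([[309.70691629,   0.        , 309.78486082],
       [  0.        , 309.70691629, 202.44560307],
       [  0.        ,   0.        ,   1.        ]]), 'R': array([[ 3.95604774e-01,  9.18420484e-01, -8.23066530e-04],
       [ 8.91604205e-01, -3.83838516e-01,  2.40228921e-01],
       [ 2.20315238e-01, -9.57695577e-02, -9.70715915e-01]]), 't': array([-625.06861938,  -27.43777121,  391.08041495])}
```

View pics/scene0.png

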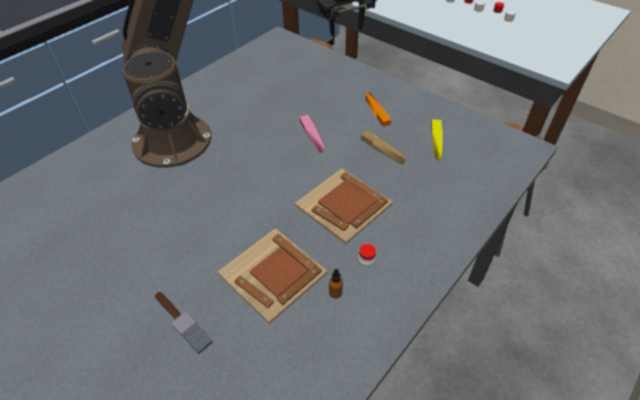

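View pics/side0.png

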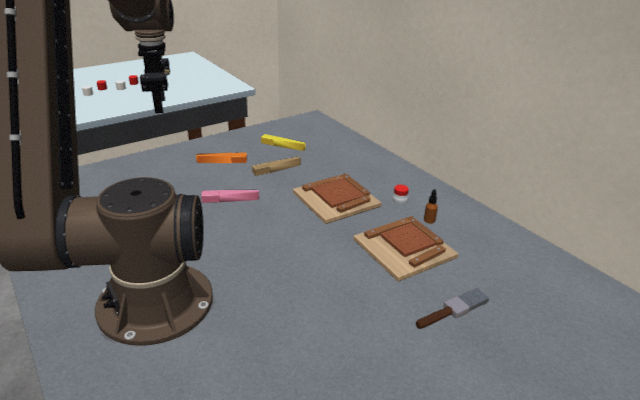

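View pics/wrist0.png

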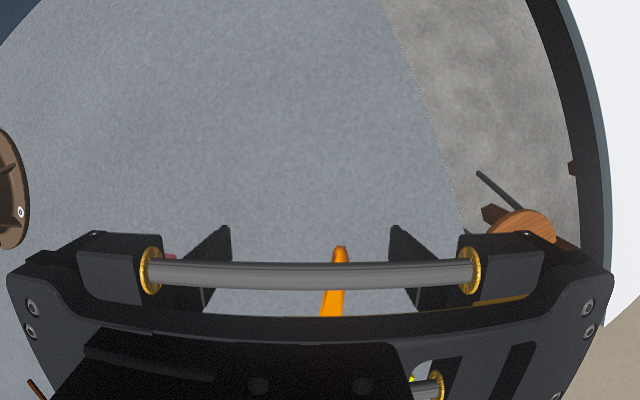

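```bash
cat > h.py <<'E'
import numpy as np,cv2
def load(n): 
    c=dict(np.load(f"{n}cal.npz")); return cv2.imread(f"pics/{n}.png"),np.load(f"{n}.npy"),c
def ray(c,px,z):
    px=np.atleast_2d(np.float64(px)); K=c["mtx"]
    v=np.c_[(px[:,0]-K[0,2])/K[0,0],(px[:,1]-K[1,2])/K[1,1],np.ones(len(px))]
    d=v@c["R"]; o=-c["R"].T@c["t"]; s=(z-o[2])/d[:,2]; return o+d*s[:,None]
def proj(c,X):
    P=np.atleast_2d(X)@c["R"].T+c["t"]; p=P@c["mtx"].T; return p[:,:2]/p[:,2:]
def cloud(c,d):
    v,u=np.mgrid[:d.shape[0],:d.shape[1]]; K=c["mtx"]
    P=np.stack([(u-K[0,2])/K[0,0]*d,(v-K[1,2])/K[1,1]*d,d],-1)
    return (P-c["t"])@c["R"]
def ortho(img,c,z,x0,x1,y0,y1,s):  # view: up = +x, left = +y ; s px/mm
    W=int((y1-y0)*s);H=int((x1-x0)*s)
    v,u=np.mgrid[:H,:W]; X=np.c_[(x1-v.ravel()/s),(y1-u.ravel()/s),np.full(H*W,z)]
    p=proj(c,X).astype(np.float32).reshape(H,W,2)
    return cv2.remap(img,p[...,0],p[...,1],cv2.INTER_CUBIC)
E
python3 - <<'E'
from h import *
for n in ("scene0","side0"):
    i,d,c=load(n)
    for nm,p in dict(b1=(345,203),b2=(272,273),w=(383,147),brush=(183,322)).items():
        if n=="scene0": print(nm,ray(c,p,20).round(), d[p[1],p[0]])
    o=ortho(i,c,27,350,950,-350,450,1); cv2.imwrite(f"pics/o_{n}.png",o)
    P=cloud(c,d); 
    for p in [(150,350)]: print(P[p[1],p[0]])
E
```

```text
b1 [[600. 129.  20.]] 1289.3634
b2 [[ 605. -162.   20.]] 1147.2761
w [[548. 383.  20.]] 1447.7802
brush [[ 541. -384.   20.]] 1066.4713
[ 528.54740503 -470.29216809    2.20180228]
[ -55.40285392 -126.66688069    1.58451748]
```

```bash
python3 - <<'E'
import cv2
a=cv2.imread("pics/o_scene0.png");print(a.shape)
E
```

```text
(600, 800, 3)
```

View pics/o_scene0.png

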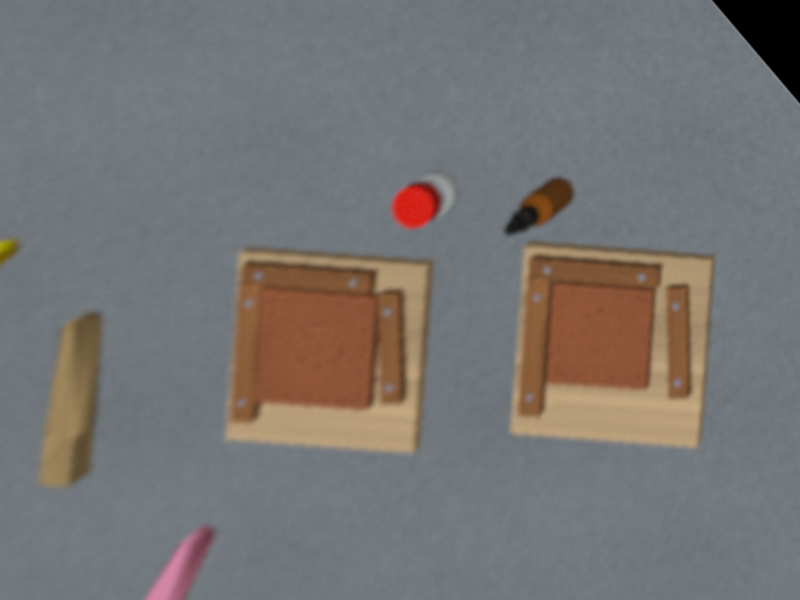

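View pics/o_side0.png

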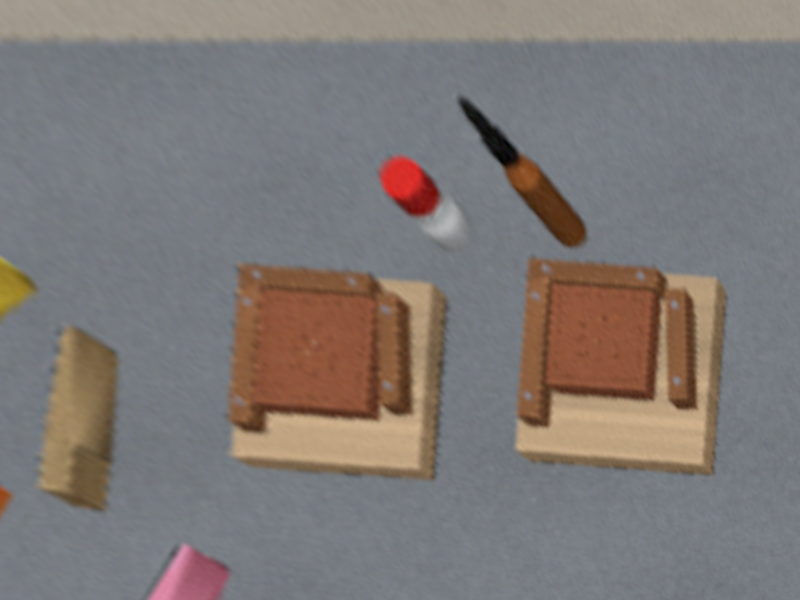

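```bash
python3 - <<'E'
from h import *
for n in ("scene0","side0"):
    i,d,c=load(n)
    cols=[]
    for z in (15,27):
        o=ortho(i,c,z,490,720,-280,-50,1.7); cols.append(o)
    cv2.imwrite(f"pics/ba_{n}.png",np.hstack(cols))
    # board mask: bounding contour of non-grey region
    o=ortho(i,c,15,480,730,-290,-50,3)
    hsv=cv2.cvtColor(o,cv2.COLOR_BGR2HSV); m=((hsv[...,0]<30)&(hsv[...,1]>70)&(hsv[...,2]>90)).astype(np.uint8)
    m=cv2.morphologyEx(m,cv2.MORPH_CLOSE,np.ones((9,9)))
    cs,_=cv2.findContours(m,cv2.RETR_EXTERNAL,cv2.CHAIN_APPROX_NONE); ct=max(cs,key=cv2.contourArea)
    r=cv2.minAreaRect(ct); print(n,r,[ (730-r[0][1]/3,-50-r[0][0]/3)], np.array(r[1])/3)
    vis=o.copy(); cv2.drawContours(vis,[ct],-1,(0,255,0),1); cv2.imwrite(f"pics/bam_{n}.png",cv2.resize(vis,None,fx=.55,fy=.55))
    # wedge
    o=ortho(i,c,24,430,650,300,460,3)
    cv2.imwrite(f"pics/w_{n}.png",cv2.resize(o,None,fx=.8,fy=.8))
E
cd pics; python3 -c "
import cv2,numpy as np
cv2.imwrite('m.png',np.hstack([cv2.imread('bam_scene0.png'),cv2.imread('bam_side0.png')]))
cv2.imwrite('w.png',np.hstack([cv2.imread('w_scene0.png'),cv2.imread('w_side0.png')]))
"
```

```text
scene0 ((322.2683410644531, 390.90863037109375), (574.124267578125, 578.9996337890625), 4.341675758361816) [(599.6971232096354, -157.4227803548177)] [191.37475586 192.99987793]
side0 ((326.4710998535156, 401.54583740234375), (609.1025390625, 613.8761596679688), 4.589590072631836) [(596.1513875325521, -158.82369995117188)] [203.03417969 204.62538656]
```

View pics/m.png

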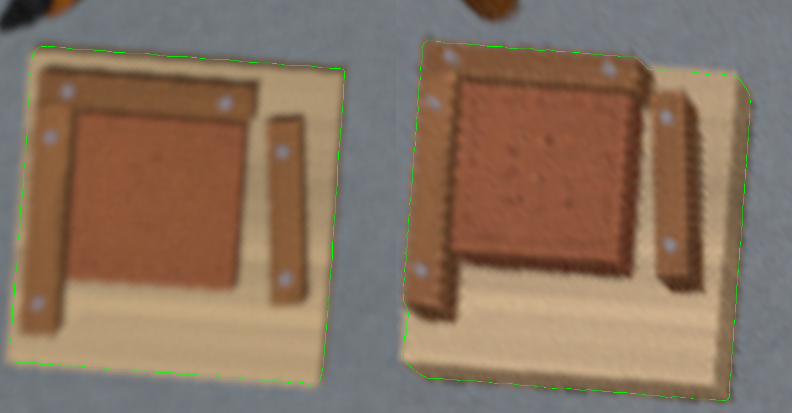

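View pics/w.png

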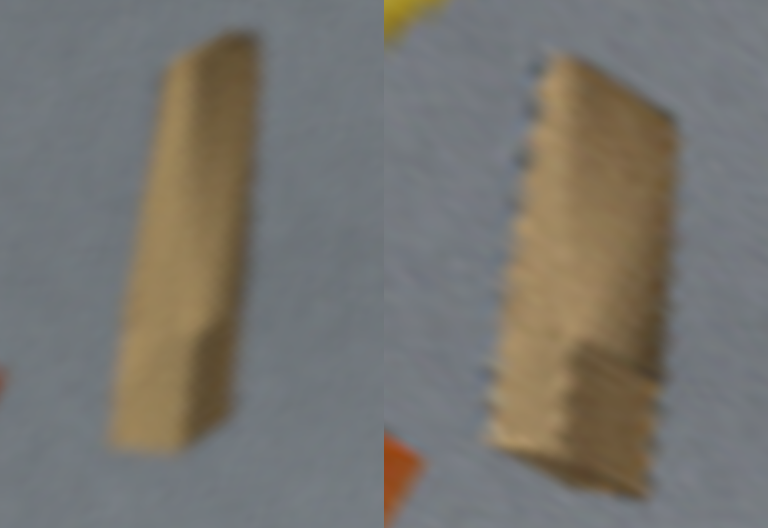

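```bash
cat > g.py <<'E'
import sys,numpy as np
from scipy.spatial.transform import Rotation as Ro
from cell import sensors
def goal(x,y,z,yaw,dirx=None):
    # tool x down; jaw axis y horizontal, perpendicular to heading yaw; choose the nearer of two half turns
    s=sensors.state(); R=Ro.from_euler("xyz",s["tcp_rot"]).as_matrix(); p=s["eef_pos"]
    best=None
    for k in (1,-1):
        X=np.array([0,0,-1.]); Y=k*np.array([-np.sin(yaw),np.cos(yaw),0]); T=np.c_[X,Y,np.cross(X,Y)]
        rv=Ro.from_matrix(R.T@T).as_rotvec()
        if best is None or np.linalg.norm(rv)<np.linalg.norm(best): best=rv
    print("t",round(s["t"],2),"pos",p.round(1),"F",s["ft_force"].round(1),"op",round(s["opening"]*95.1,1))
    print("tool y",R[:,1].round(3),"z",R[:,2].round(3))
    print("joints",s["joints"].round(2))
    print("tool shift",(R.T@(np.array([x,y,z])-p)).round(1),"rot",best.round(4))
if __name__=="__main__": goal(*map(float,sys.argv[1:]))
E
python3 g.py 488.5 395.6 214 -0.13
```

```text
t 0.15 pos [247.2 573.9 214.2] F [-0.3 -0.3 -0.7] op 95.2
tool y [ 0.396  0.918 -0.001] z [ 0.918 -0.396 -0.   ]
joints [ 1.06  0.49  1.56  0.    1.09 -0.11]
tool shift [ 2.000e-01 -6.820e+01  2.922e+02] rot [-2.768e-01 -2.000e-04  8.000e-04]
```

Emit:
servo_tool(
  steps="0 -8 40 -0.04 0 0 95;0 -8 40 -0.04 0 0 95;0 -8 40 -0.04 0 0 95;0 -8 40 -0.04 0 0 95;0 -8 40 -0.04 0 0 95;0 -8 40 -0.04 0 0 95;0 -8 30 -0.04 0 0 95;0 0 0 0 0 0 95",
)

```text
t: 0.95
eef_pos: [497.3, 439.1, 211.8]
tcp_rot: [-2.232, 1.567, -2.344]
ft_force: [-1.3, 0.4, -1.0]
opening: 0.998
```

```bash
python3 g.py 488.5 395.6 130 -0.13
```

```text
t 0.95 pos [497.3 439.1 211.8] F [-1.3  0.4 -1. ] op 94.9
tool y [ 0.111  0.994 -0.003] z [ 0.994 -0.111 -0.002]
joints [ 0.62  0.55  1.46 -0.    1.14 -0.83]
tool shift [ 82.  -44.   -3.7] rot [ 0.0184 -0.0024  0.0032]
```

Emit:
servo_tool(
  steps="20 -11 -1 0.005 0 0 95;20 -11 -1 0.005 0 0 95;20 -11 -1 0.005 0 0 95;15 -11 -1 0.003 0 0 95;7 0 0 0 0 0 95;0 0 0 0 0 0 95;0 0 0 0 0 0 95;0 0 0 0 0 0 95",
)

```text
t: 1.75
eef_pos: [484.9, 397.1, 127.7]
tcp_rot: [-2.502, 1.567, -2.635]
ft_force: [-0.8, 0.1, -0.5]
opening: 0.996
```

```bash
cat > cap.py <<'E'
import sys,cv2,numpy as np
from cell import read_camera,get_calibration
n,tag=sys.argv[1:3]
c=get_calibration(n); p,d=read_camera(n)
cv2.imwrite(f"pics/{tag}.png",p); np.save(f"{tag}.npy",d); np.savez(f"{tag}cal.npz",**c)
E
python3 g.py 488.5 395.6 130 -0.13; python3 cap.py wrist w1; python3 cap.py scene s1
```

```text
t 1.75 pos [484.9 397.1 127.7] F [-0.8  0.1 -0.5] op 94.7
tool y [ 0.132  0.991 -0.002] z [ 0.991 -0.132 -0.003]
joints [ 0.58  0.59  1.64  0.    0.92 -0.86]
tool shift [-2.3 -1.   3.8] rot [-0.0028 -0.003   0.0022]
```

View pics/w1.png

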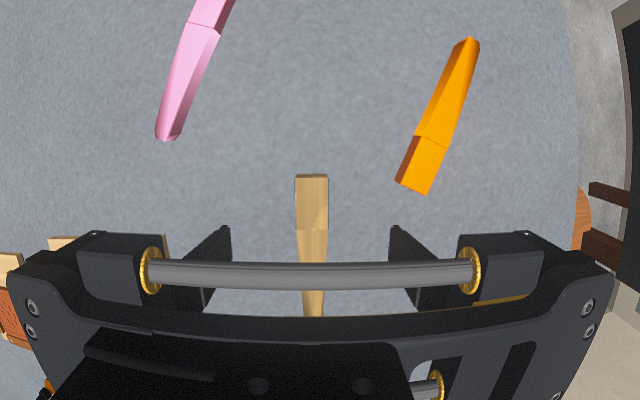

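View pics/s1.png

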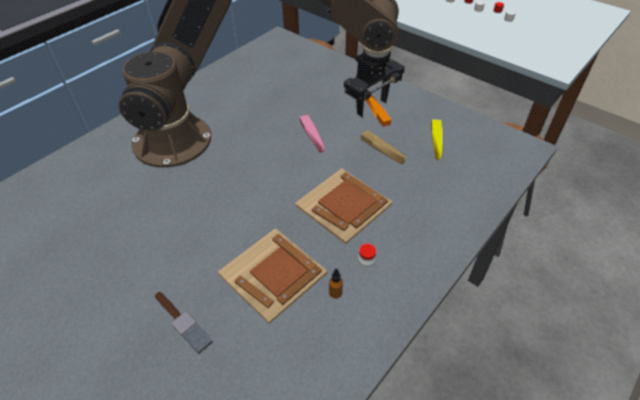

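```bash
cat >> h.py <<'E'
def fray(c,px,z):
    px=np.atleast_2d(np.float64(px)); K=c["mtx"]
    a=np.c_[(px[:,0]-K[0,2])/K[0,0],(px[:,1]-K[1,2])/K[1,1]]; r=np.linalg.norm(a,axis=1)+1e-12
    v=np.c_[a*(np.sin(r)/r)[:,None],np.cos(r)]
    d=v@c["R"]; o=-c["R"].T@c["t"]; s=(z-o[2])/d[:,2]; return o+d*s[:,None]
E
python3 - <<'E'
from h import *
i,d,c=load("w1")
p=i[150:320,250:380]; cv2.imwrite("pics/w1c.png",cv2.resize(p,None,fx=3.5,fy=3.5,interpolation=2))
hsv=cv2.cvtColor(i,cv2.COLOR_BGR2HSV); m=((hsv[...,0]>10)&(hsv[...,0]<28)&(hsv[...,1]>75))
for r in list(range(172,180))+[185,200,215,225,235,245]:
    x=np.where(m[r,280:345])[0]+280
    if len(x): print(r,x.min(),x.max(),len(x),fray(c,[(x.min()-.5,r),(x.max()+.5,r)],24)[:,:2].round(1).tolist())
E
```

```text
174 313 324 11 [[459.8, 403.1], [461.2, 413.8]]
175 297 325 29 [[458.8, 388.8], [462.2, 414.6]]
176 296 326 31 [[459.5, 387.7], [463.2, 415.4]]
177 296 326 31 [[460.4, 387.6], [464.1, 415.3]]
178 295 327 33 [[461.2, 386.6], [465.1, 416.1]]
179 295 327 33 [[462.1, 386.5], [466.0, 415.9]]
185 295 327 33 [[467.6, 385.7], [471.5, 415.3]]
200 295 327 33 [[481.4, 383.7], [485.4, 413.6]]
215 296 327 32 [[495.6, 382.5], [499.5, 411.9]]
225 296 327 32 [[505.3, 381.1], [509.2, 410.8]]
235 297 327 31 [[515.2, 380.6], [519.1, 409.6]]
245 298 326 29 [[525.4, 380.1], [529.0, 407.5]]
```

View pics/w1c.png

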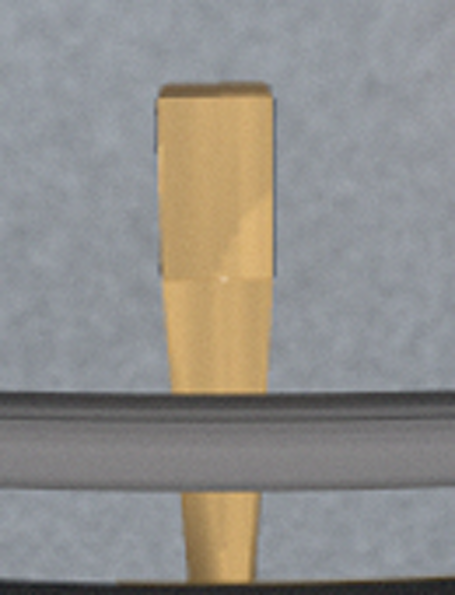

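```bash
python3 g.py 487.5 398.1 6 -0.122
```

```text
t 1.85 pos [484.9 397.  127.7] F [0.2 0.3 0.3] op 95.2
tool y [ 0.132  0.991 -0.002] z [ 0.991 -0.132 -0.003]
joints [ 0.58  0.59  1.64  0.    0.92 -0.86]
tool shift [121.7   1.7   2.7] rot [-0.0108 -0.0029  0.0021]
```

Emit:
servo_tool(
  steps="20 0.4 0.6 -0.003 -0.001 0 95;20 0.4 0.6 -0.003 -0.001 0 95;20 0.4 0.6 -0.003 -0.001 0 95;20 0.4 0.6 -0.002 0 0 95;20 0 0 0 0 0 95;15 0 0 0 0 0 95;5 0 0 0 0 0 95;0 0 0 0 0 0 95",
)

```text
t: 2.65
eef_pos: [490.3, 401.3, 7.8]
tcp_rot: [0.498, 1.563, 0.377]
ft_force: [0.1, 0.1, -0.4]
opening: 0.998
```

```bash
python3 g.py 487.5 398.1 6 -0.122
```

```text
t 2.65 pos [490.3 401.3   7.8] F [ 0.1  0.1 -0.4] op 94.9
tool y [0.12  0.993 0.004] z [ 0.993 -0.12   0.007]
joints [ 0.58  0.75  1.7  -0.    0.68 -0.87]
tool shift [ 1.8 -3.5 -2.4] rot [ 0.0015  0.0073 -0.004 ]
```

Emit:
servo_tool(
  steps="1 -1.5 -1.2 0 0.003 -0.002 95;1 -1.5 -1 0 0.003 -0.002 95;0 -0.5 0 0 0 0 95;0 0 0 0 0 0 20;0 0 0 0 0 0 20;0 0 0 0 0 0 20;0 0 0 0 0 0 20;0 0 0 0 0 0 20",
)

```text
t: 3.45
eef_pos: [488.8, 398.7, 9.1]
tcp_rot: [0.551, 1.565, 0.431]
ft_force: [-0.7, 0.3, -0.2]
opening: 0.635
```

```bash
python3 g.py 487.5 398.1 6 -0.122
```

```text
t 3.45 pos [488.8 398.7   9.1] F [-0.7  0.3 -0.2] op 60.4
tool y [0.12  0.993 0.003] z [ 0.993 -0.12   0.005]
joints [ 0.58  0.75  1.71 -0.    0.68 -0.87]
tool shift [ 3.1 -0.8 -1.3] rot [ 0.0016  0.0046 -0.0028]
```

Emit:
servo_tool(
  steps="3 -0.8 -1 0 0.003 -0.002 15;2 0 0 0 0 0 15;0 0 0 0 0 0 15;0 0 0 0 0 0 15;0 0 0 0 0 0 15;0 0 0 0 0 0 15;0 0 0 0 0 0 15;0 0 0 0 0 0 15",
)

```text
t: 4.25
eef_pos: [487.6, 398.0, 3.4]
tcp_rot: [0.318, 1.57, 0.198]
ft_force: [-0.6, 0.3, 0.3]
opening: 0.314
```

```bash
python3 g.py 487.5 398.1 60 -0.122
```

```text
t 4.25 pos [487.6 398.    3.4] F [-0.6  0.3  0.3] op 29.8
tool y [0.12  0.993 0.   ] z [ 0.993 -0.12   0.001]
joints [ 0.58  0.76  1.71 -0.    0.67 -0.87]
tool shift [-56.6   0.1  -0. ] rot [ 0.0017  0.001  -0.0003]
```

Emit:
servo_tool(
  steps="-10 0 0 0 0 0 15;-25 0 0 0 0 0 15;-30 0 0 0 0 0 15;-30 0 0 0 0 0 15;-20 -20 -5 0.012 0 0 15;0 -40 -5 0.012 0 0 15;0 -40 -5 0.012 0 0 15;0 -40 -5 0.012 0 0 15",
)

```text
t: 5.05
eef_pos: [447.5, 261.8, 127.1]
tcp_rot: [0.573, 1.565, 0.407]
ft_force: [0.0, -0.7, -1.1]
opening: 0.315
```

```bash
python3 g.py 396 -201.7 110 -0.026
```

```text
t 5.05 pos [447.5 261.8 127.1] F [ 0.  -0.7 -1.1] op 29.9
tool y [0.165 0.986 0.003] z [ 0.986 -0.165  0.005]
joints [ 0.4   0.45  1.92  0.    0.76 -1.  ]
tool shift [  15.8 -465.7   25.4] rot [-0.1394  0.005  -0.0028]
```

Emit:
servo_tool(
  steps="0 -45 0 -0.02 0.001 0 15;0 -45 0 -0.02 0.001 0 15;0 -45 0 -0.02 0.001 0 15;0 -45 0 -0.02 0.001 0 15;0 -45 0 -0.02 0 0 15;0 -45 0 -0.02 0 0 15;0 -45 0 -0.02 0 0 15;0 -40 0 0 0 0 15",
)

```text
t: 5.85
eef_pos: [410.4, -103.7, 132.3]
tcp_rot: [0.261, 1.561, 0.244]
ft_force: [1.0, -0.4, -1.7]
opening: 0.315
```

```bash
python3 g.py 396 -201.7 110 -0.026
```

```text
t 5.85 pos [ 410.4 -103.7  132.3] F [ 1.  -0.4 -1.7] op 30.0
tool y [0.016 1.    0.003] z [ 1.    -0.016  0.01 ]
joints [-0.41  0.33  2.13  0.01  0.67 -1.97]
tool shift [ 21.9 -98.3 -13.1] rot [ 0.0099  0.0098 -0.0027]
```

Emit:
servo_tool(
  steps="5 -30 -3 0.002 0.003 0 15;5 -30 -3 0.002 0.003 0 15;5 -25 -3 0.002 0.003 0 15;5 -13 -3 0.002 0 0 15;0 0 0 0 0 0 15;0 0 0 0 0 0 15;0 0 0 0 0 0 15;0 0 0 0 0 0 15",
)

```text
t: 6.65
eef_pos: [396.1, -209.5, 116.2]
tcp_rot: [-0.16, 1.564, -0.191]
ft_force: [0.5, -0.2, -0.2]
opening: 0.313
```

```bash
python3 g.py 396 -201.7 50 -0.026; python3 cap.py scene s2;python3 cap.py side sd2
```

```text
t 6.65 pos [ 396.1 -209.5  116.2] F [ 0.5 -0.2 -0.2] op 29.8
tool y [ 0.03   1.    -0.001] z [ 1.    -0.03   0.007]
joints [-0.64  0.39  2.09  0.    0.65 -2.18]
tool shift [66.2  7.8 -0.8] rot [-0.0045  0.0069  0.0011]
```

View pics/s2.png

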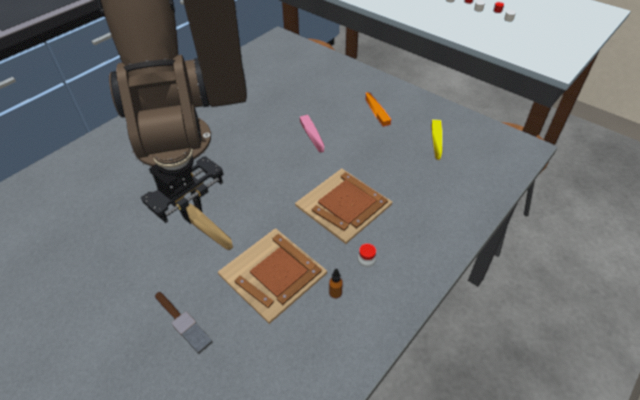

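View pics/sd2.png

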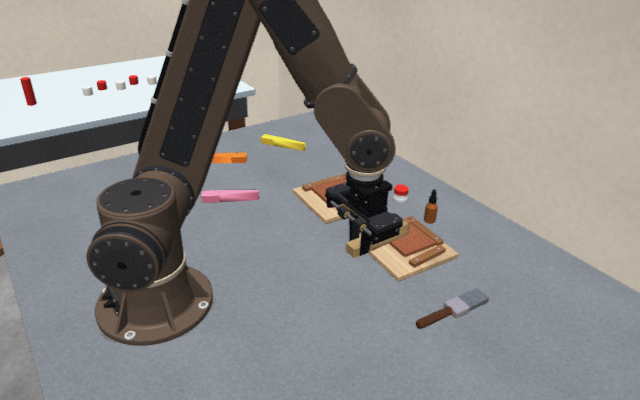

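Emit:
servo_tool(
  steps="15 2 0 -0.001 0.002 0 15;20 2 0 -0.001 0.002 0 15;20 2 0 -0.001 0.002 0 15;20 2 0 0 0 0 15;10 0 0 0 0 0 15;5 0 0 0 0 0 15;0 0 0 0 0 0 15;0 0 0 0 0 0 15",
)

```text
t: 7.55
eef_pos: [399.0, -200.0, 25.3]
tcp_rot: [-0.692, 1.565, -0.715]
ft_force: [0.5, 0.0, -0.1]
opening: 0.316
```

```bash
python3 g.py 396 -201.7 24 -0.026; python3 cap.py scene s3;python3 - <<'E'
from h import *
i,d,c=load("s3")
o=ortho(i,c,27,440,700,-300,-40,3)
cv2.imwrite("pics/s3o.png",cv2.resize(o,None,fx=.77,fy=.77))
o=ortho(i,c,15,440,700,-300,-40,3)
cv2.imwrite("pics/s3p.png",cv2.resize(o,None,fx=.77,fy=.77))
E
```

```text
t 7.55 pos [ 399.  -200.    25.3] F [ 0.5  0.  -0.1] op 30.0
tool y [ 0.023  1.    -0.004] z [ 1.    -0.023  0.005]
joints [-0.61  0.57  2.16 -0.    0.4  -2.16]
tool shift [ 1.3 -1.7 -3. ] rot [0.0035 0.0046 0.0038]
```

View pics/s3o.png

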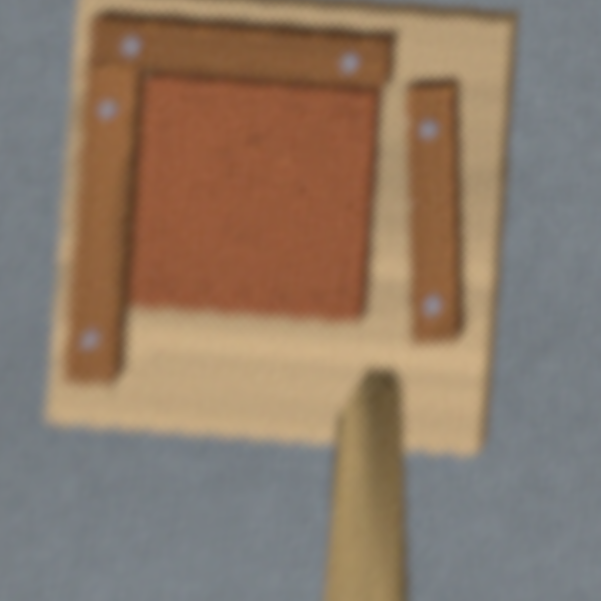

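```bash
cat > ov.py <<'E'
import sys
from h import *
from cell import sensors
from scipy.spatial.transform import Rotation as Ro
def board(x,y,z,B):
    c,s=np.cos(B[2]),np.sin(B[2]); return [B[0]+c*x-s*y,B[1]+s*x+c*y,z]
def ov(tag,B,out,bx,sc=6):
    i,d,c=load(tag); x0,y0,x1,y1=bx
    o=cv2.resize(i[y0:y1,x0:x1],None,fx=sc,fy=sc,interpolation=cv2.INTER_CUBIC)
    def poly(P,col,close=True):
        p=((proj(c,np.array(P))-[x0-.5,y0-.5])*sc).astype(np.int32); cv2.polylines(o,[p],close,col,1)
    poly([board(a,b,15,B) for a,b in((-95,-95),(95,-95),(95,95),(-95,95))],(255,255,0))
    poly([board(-42,-65.5,27,B),board(68,-54.5,27,B)],(0,255,0),False)
    poly([board(-70,62,27,B),board(68,62,27,B),board(68,-46,27,B)],(0,255,0),False)
    s=sensors.state(); R=Ro.from_euler("xyz",s["tcp_rot"]).as_matrix(); p=s["eef_pos"]
    W=lambda x,y,z: p+R@np.array([3.4-z,-y if False else y,x])
    for z in (0,24): poly([W(a,b,z) for a,b in((-25,15),(25,14.85),(132,9.5),(140,5.5),(140,-5.5),(132,-9.5),(25,-14.85),(-25,-15))],(255,0,255) if z else (0,0,255))
    n=W(140,0,0); ca,sa=np.cos(B[2]),np.sin(B[2]); v=n[:2]-B[:2]
    print("nose world",n.round(1),"board",round(ca*v[0]+sa*v[1],1),round(-sa*v[0]+ca*v[1],1))
    cv2.imwrite(out,o)
E
python3 - <<'E'
from ov import *
ov("s3",(599.7,-157.4,-0.0758),"pics/s3v.png",(205,220,335,325))
E
```

```text
nose world [ 539.1 -203.3   22.7] board -57.0 -50.3
```

View pics/s3v.png

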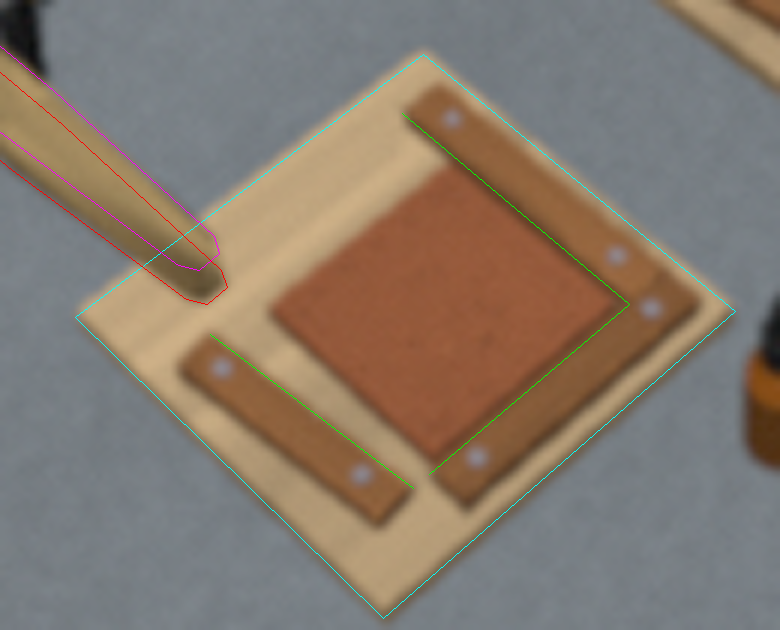

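Emit:
servo_tool(
  steps="2 -1 0 0.001 0.002 0.002 15;2 -1 0 0.001 0.002 0.002 15;2 -0.5 0 0.001 0 0 15;1 0 0 0 0 0 15;0 0 0 0 0 0 15;0 0 0 0 0 0 15;0 0 0 0 0 0 15;0 0 0 0 0 0 15",
)

```text
t: 8.4
eef_pos: [399.6, -203.5, 19.3]
tcp_rot: [-0.397, 1.568, -0.424]
ft_force: [0.3, 0.3, -1.3]
opening: 0.314
```

```bash
python3 g.py 396 -203 18.8 -0.026; python3 cap.py scene s4; python3 - <<'E'
from ov import *
ov("s4",(599.7,-157.4,-0.0758),"pics/s4v.png",(205,220,335,325))
E
```

```text
t 8.4 pos [ 399.6 -203.5   19.3] F [ 0.3  0.3 -1.3] op 29.8
tool y [ 0.026  1.    -0.001] z [ 1.    -0.026  0.003]
joints [-0.62  0.58  2.16  0.    0.4  -2.16]
tool shift [ 0.5  0.4 -3.7] rot [-0.0003  0.003   0.0013]
nose world [ 539.6 -207.2   16.4] board -56.1 -54.2
```

Emit:
servo_tool(
  steps="0.3 0 6 0 0.001 0 15;0.3 0 6 0 0.001 0 15;0 0 6 0 0 0 15;0 0 6 0 0 0 15;0 0 6 0 0 0 15;0 0 5 0 0 0 15;0 0 0 0 0 0 15;0 0 0 0 0 0 15",
)

```text
t: 9.25
eef_pos: [438.4, -204.3, 18.7]
tcp_rot: [-0.931, 1.569, -0.956]
ft_force: [0.2, 0.1, -0.7]
opening: 0.312
```

```bash
python3 g.py 440 -205 18.8 -0.026; python3 cap.py scene s5; python3 - <<'E'
from ov import *
ov("s5",(599.7,-157.4,-0.0758),"pics/s5v.png",(205,220,335,325))
E
```

```text
t 9.25 pos [ 438.4 -204.3   18.7] F [ 0.2  0.1 -0.7] op 29.7
tool y [ 0.025  1.    -0.001] z [ 1.    -0.025  0.001]
joints [-0.57  0.61  2.07 -0.    0.46 -2.12]
tool shift [-0.1 -0.7  1.6] rot [0.0006 0.001  0.0014]
nose world [ 578.4 -207.9   15.4] board -17.5 -52.0
```

View pics/s5v.png

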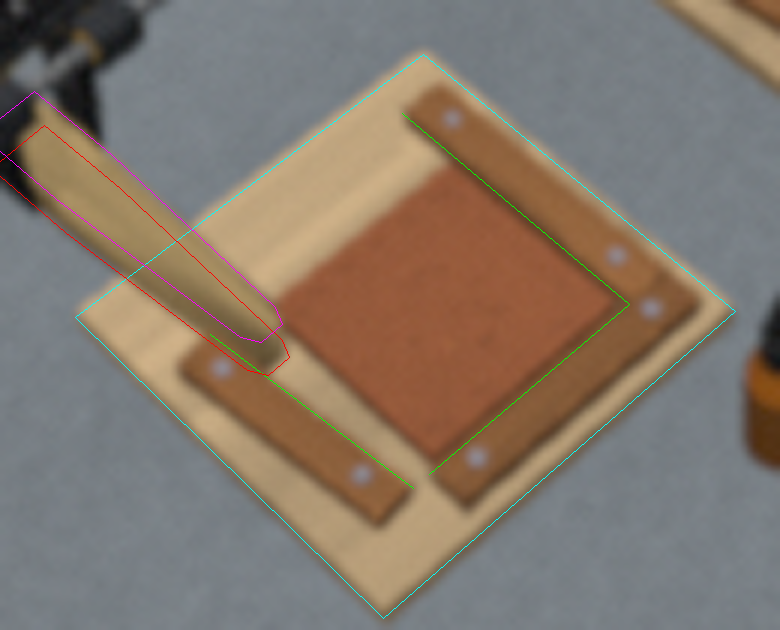

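The nose is in the mouth (tip around pixel (270,355) in the crop), low on the board and with no contact forces. I'll slide on.

Emit:
servo_tool(
  steps="0 0 5 0 0 0 15;0 0 5 0 0 0 15;0 0 5 0 0 0 15;0 0 5 0 0 0 15;0 0 4 0 0 0 15;0 0 4 0 0 0 15;0 0 4 0 0 0 15;0 0 0 0 0 0 15",
)

```text
t: 10.1
eef_pos: [470.7, -203.8, 18.5]
tcp_rot: [2.806, 1.566, 2.781]
ft_force: [-2.0, 0.7, 2.1]
opening: 0.313
```

```bash
python3 g.py 500 -205 18.6 -0.026; python3 cap.py scene s6; python3 - <<'E'
from ov import *
ov("s6",(599.7,-157.4,-0.0758),"pics/s6v.png",(205,220,335,325))
E
```

```text
t 10.1 pos [ 470.7 -203.8   18.5] F [-2.   0.7  2.1] op 29.7
tool y [0.025 1.    0.001] z [ 1.    -0.025 -0.004]
joints [-0.54  0.63  2.   -0.    0.51 -2.08]
tool shift [-0.2 -0.5 29.3] rot [ 0.0009 -0.0041 -0.0014]
nose world [ 610.7 -207.3   14.6] board 14.7 -48.9
```

View pics/s6v.png

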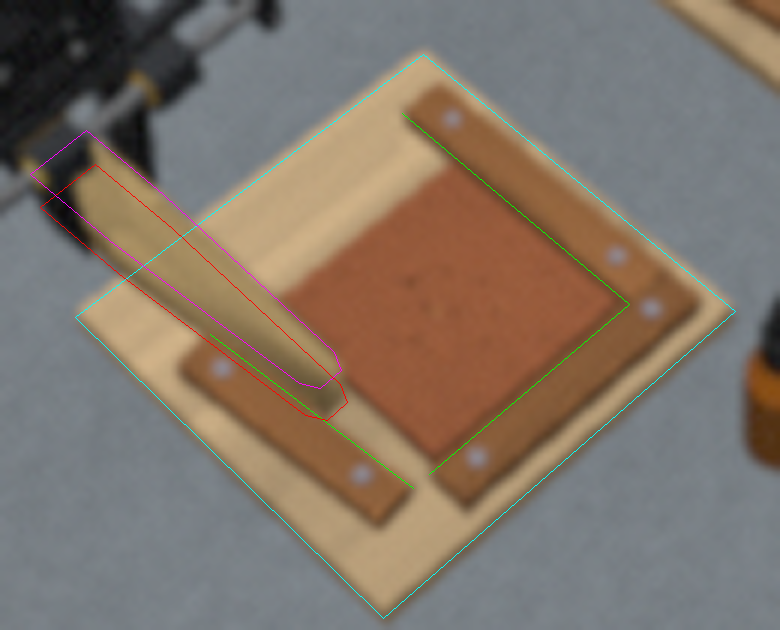

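Emit:
servo_tool(
  steps="-0.3 0 4 0 -0.002 0 15;0 0 4 0 -0.001 0 15;0 0 4 0 0 0 15;0 0 4 0 0 0 15;0 0 4 0 0 0 15;0 0 4 0 0 0 15;0 0 3 0 0 0 15;0 0 3 0 0 0 15",
)

```text
t: 10.95
eef_pos: [499.2, -202.8, 18.5]
tcp_rot: [2.57, 1.56, 2.544]
ft_force: [-5.5, 1.3, 3.7]
opening: 0.313
```

```bash
python3 g.py 500 -205 18.6 -0.026; python3 cap.py scene s7; python3 - <<'E'
from ov import *
ov("s7",(599.7,-157.4,-0.0758),"pics/s7v.png",(205,220,335,325))
E
```

```text
t 10.95 pos [ 499.2 -202.8   18.5] F [-5.5  1.3  3.7] op 29.7
tool y [0.026 1.    0.006] z [ 1.    -0.026 -0.009]
joints [-0.51  0.65  1.93  0.    0.57 -2.06]
tool shift [-0.1 -2.1  0.9] rot [ 0.0001 -0.0087 -0.0056]
nose world [ 639.4 -206.5   13.9] board 43.3 -45.9
```

View pics/s7v.png

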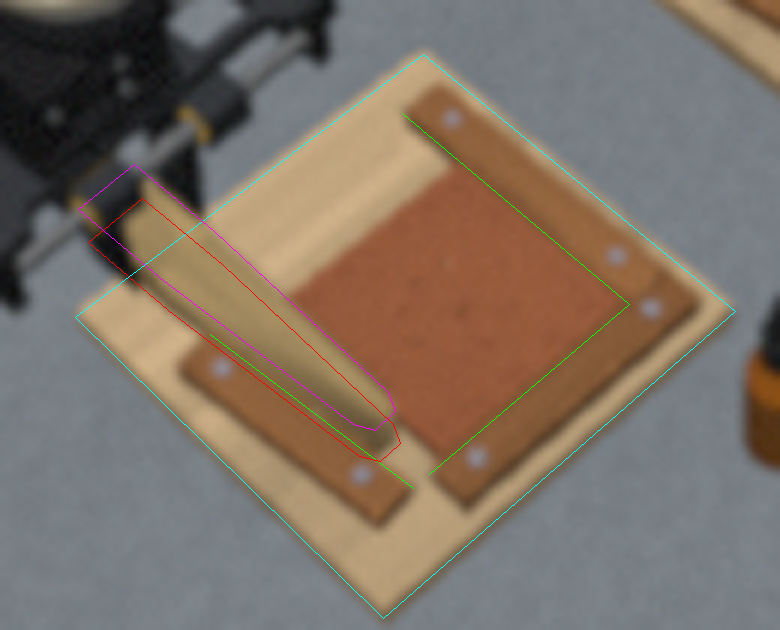

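Emit:
servo_tool(
  steps="-0.3 0 3 0 -0.004 -0.002 15;0 0 3 0 -0.004 -0.002 15;0 0 3 0 -0.003 -0.001 15;0 0 2 0 -0.002 0 15;0 0 2 0 0 0 15;0 0 2 0 0 0 15;0 0 2 0 0 0 15;0 0 2 0 0 0 15",
)

```text
t: 11.8
eef_pos: [506.2, -202.5, 18.2]
tcp_rot: [2.815, 1.546, 2.79]
ft_force: [-15.5, -2.9, 8.1]
opening: 0.312
```

```bash
python3 g.py 500 -205 18.6 -0.026; python3 cap.py scene s8; python3 - <<'E'
from ov import *
ov("s8",(599.7,-157.4,-0.0758),"pics/s8v.png",(205,220,335,325))
E
```

```text
t 11.8 pos [ 506.2 -202.5   18.2] F [-15.5  -2.9   8.1] op 29.6
tool y [0.025 1.    0.008] z [ 0.999 -0.025 -0.024]
joints [-0.5   0.66  1.9  -0.01  0.6  -2.04]
tool shift [-0.3 -2.6 -6.1] rot [ 0.0007 -0.0239 -0.0081]
nose world [ 646.1 -206.    11.4] board 50.0 -45.0
```

View pics/s8v.png

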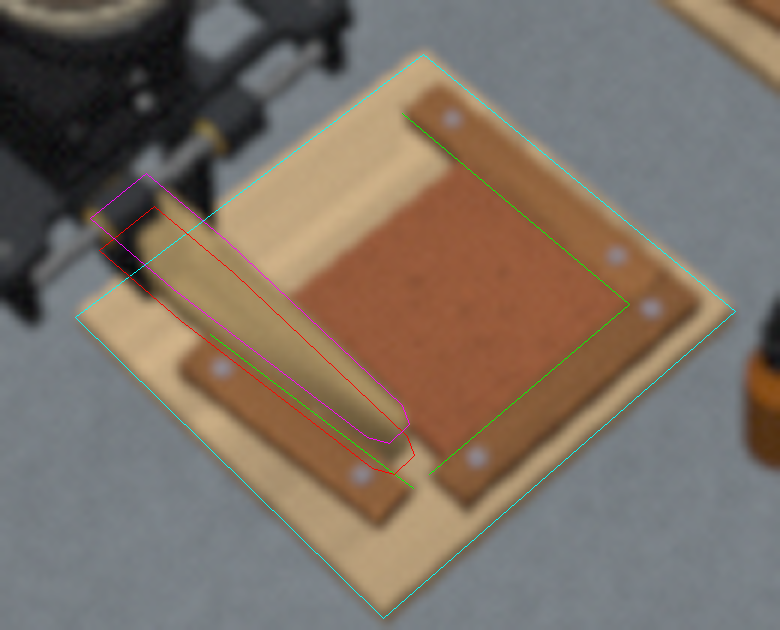

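Emit:
servo_tool(
  steps="-0.5 0 2.5 0 -0.015 -0.003 15;-0.5 0 2.5 0 -0.015 -0.003 15;-0.5 0 3 0 -0.015 -0.003 15;-0.5 0 3 0 -0.015 -0.003 15;-0.5 0 3 0 -0.015 0 15;-0.5 0 3 0 -0.015 0 15;-0.5 0 3 0 -0.015 0 15;-0.5 0 3 0 -0.015 0 15",
)

```text
t: 12.65
eef_pos: [509.6, -202.6, 17.9]
tcp_rot: [0.157, 1.515, 0.132]
ft_force: [-17.5, -5.8, 3.2]
opening: 0.31
```

```bash
python3 g.py 500 -205 18.6 -0.026; python3 cap.py scene s9; python3 - <<'E'
from ov import *
ov("s9",(599.7,-157.4,-0.0758),"pics/s9v.png",(205,220,335,325))
E
```

```text
t 12.65 pos [ 509.6 -202.6   17.9] F [-17.5  -5.8   3.2] op 29.5
tool y [0.025 1.    0.009] z [ 0.998 -0.025  0.055]
joints [-0.52  0.65  1.95  0.07  0.5  -2.12]
tool shift [-1.3 -2.6 -9.5] rot [ 0.0011  0.0548 -0.0087]
nose world [ 649.6 -206.1   22.3] board 53.5 -44.8
```

View pics/s9v.png

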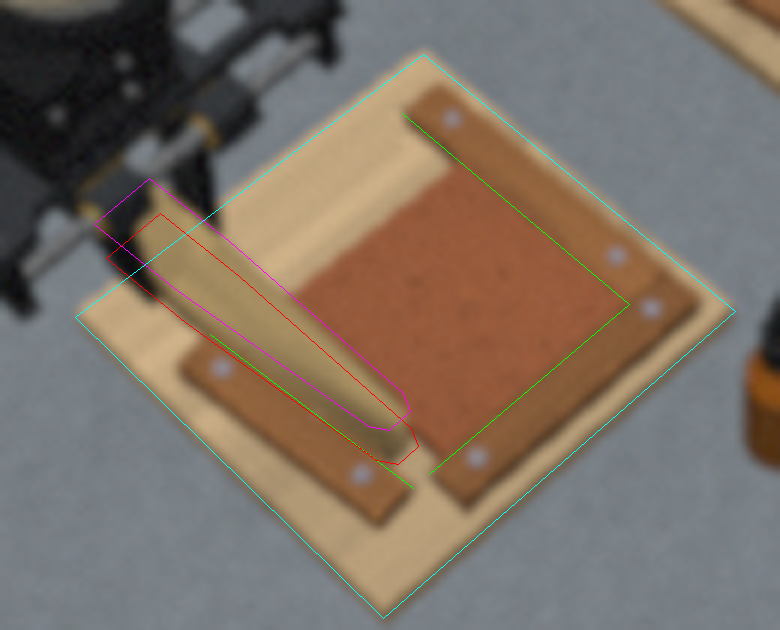

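Emit:
servo_tool(
  steps="0 0 3 0 0.02 -0.003 15;0 0 3 0 0.015 -0.003 15;0 0 3 0 0.008 -0.003 15;0 0 3 0 0.004 -0.003 15;0 0 3 0 0 0 15;0 0 3 0 -0.003 0 15;0 0 3 0 -0.003 0 15;0 0 3 0 -0.003 0 15",
)

```text
t: 13.5
eef_pos: [513.6, -202.7, 16.7]
tcp_rot: [2.881, 1.542, 2.856]
ft_force: [-21.3, -3.5, 12.3]
opening: 0.313
```

```bash
python3 g.py 500 -205 18.6 -0.026; python3 cap.py scene s10; python3 - <<'E'
from ov import *
ov("s10",(599.7,-157.4,-0.0758),"pics/s10v.png",(205,220,335,325))
E
```

```text
t 13.5 pos [ 513.6 -202.7   16.7] F [-21.3  -3.5  12.3] op 29.8
tool y [0.025 1.    0.007] z [ 0.999 -0.024 -0.028]
joints [-0.49  0.67  1.89 -0.01  0.61 -2.03]
tool shift [ -1.5  -2.6 -13.6] rot [ 0.0014 -0.028  -0.0074]
nose world [ 653.5 -206.1    9.4] board 57.3 -44.5
```

View pics/s10v.png

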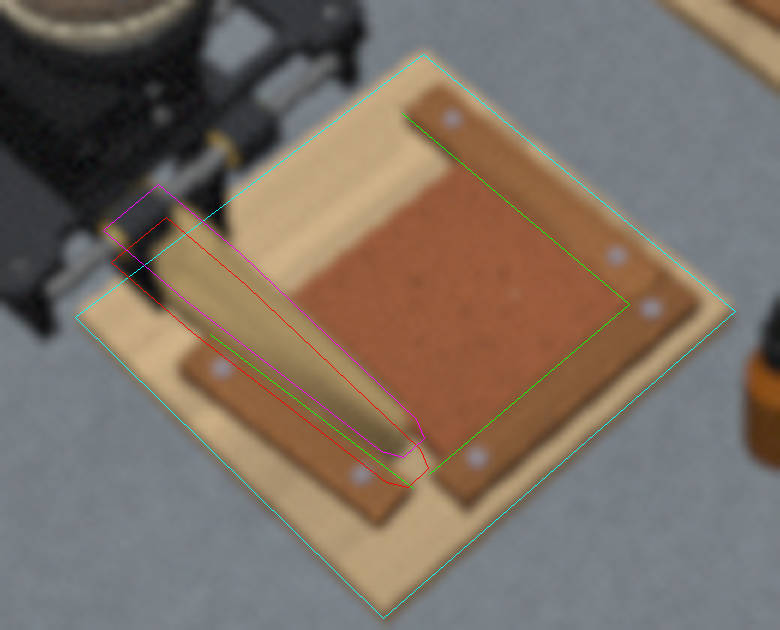

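Emit:
servo_tool(
  steps="-1 0 2 0 -0.004 -0.002 15;-1 0 2 0 -0.004 -0.002 15;-0.8 0 2 0 -0.004 -0.002 15;-0.5 0 2 0 -0.004 0 15;-0.3 0 2 0 -0.004 0 15;0 0 2 0 -0.004 0 15;0 0 2 0 -0.004 0 15;0 0 2 0 -0.004 0 15",
)

```text
t: 14.35
eef_pos: [513.9, -202.7, 17.0]
tcp_rot: [2.816, 1.537, 2.792]
ft_force: [-16.2, -2.2, 10.2]
opening: 0.317
```

```bash
python3 g.py 500 -205 18.6 -0.026; python3 cap.py scene s11; python3 g.py 500 -205 18.6 -0.026;python3 cap.py scene s12;python3 g.py 500 -205 18.6 -0.026; python3 cap.py side sd12; python3 - <<'E'
from ov import *
ov("s12",(599.7,-157.4,-0.0758),"pics/s12v.png",(205,220,335,325))
i=cv2.imread("pics/sd12.png"); cv2.imwrite("pics/sd12v.png",cv2.resize(i[190:290,330:470],None,fx=5,fy=5,interpolation=2))
for t in("s5","s12"):
    i,d,c=load(t); o=ortho(i,c,27,520,690,-260,-70,3.2)
    cv2.imwrite(f"pics/{t}o.png",o)
E
```

```text
t 14.35 pos [ 513.9 -202.7   17. ] F [-16.2  -2.2  10.2] op 30.2
tool y [0.024 1.    0.011] z [ 0.999 -0.024 -0.032]
joints [-0.49  0.67  1.88 -0.01  0.62 -2.03]
tool shift [ -1.2  -2.6 -13.9] rot [ 0.0018 -0.0317 -0.0107]
t 14.4 pos [ 513.9 -202.7   17. ] F [-15.9  -3.3   9.7] op 30.0
tool y [0.024 1.    0.011] z [ 0.999 -0.024 -0.032]
joints [-0.49  0.67  1.88 -0.01  0.62 -2.03]
tool shift [ -1.1  -2.6 -13.9] rot [ 0.0018 -0.0317 -0.0108]
t 14.45 pos [ 513.9 -202.7   17. ] F [-16.   -2.    9.7] op 29.6
tool y [0.024 1.    0.011] z [ 0.999 -0.024 -0.032]
joints [-0.49  0.67  1.88 -0.01  0.62 -2.03]
tool shift [ -1.1  -2.6 -13.9] rot [ 0.0018 -0.0317 -0.0107]
nose world [ 653.7 -206.     9.2] board 57.5 -44.4
```

View pics/s12v.png

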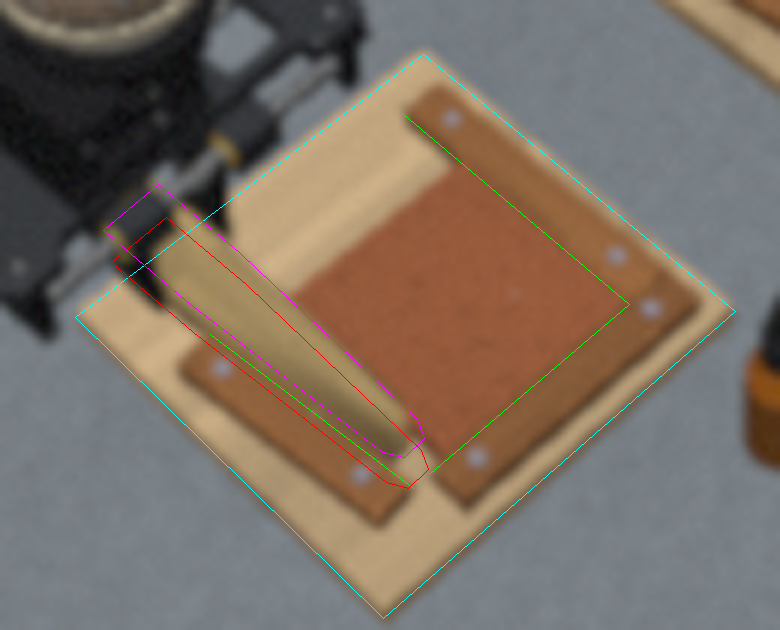

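View pics/sd12v.png

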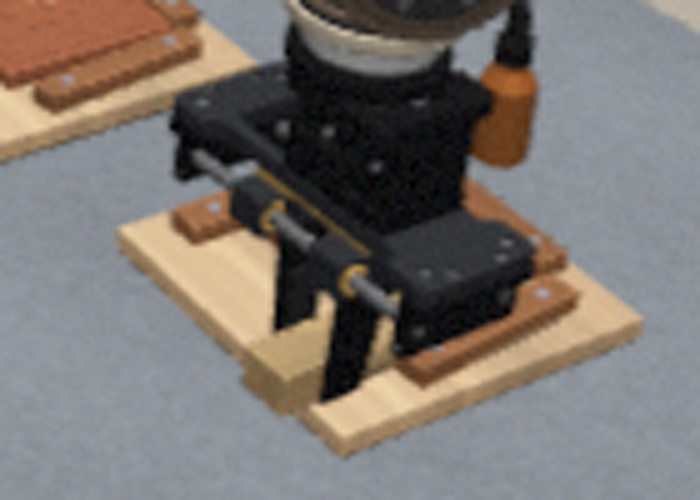

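View pics/s12o.png

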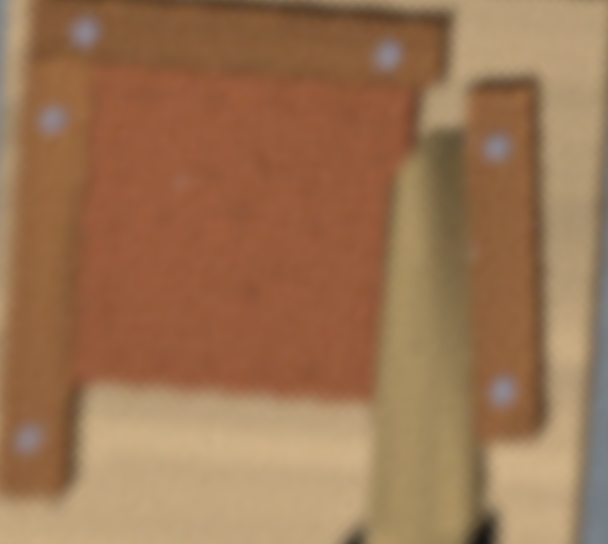

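View pics/s5o.png

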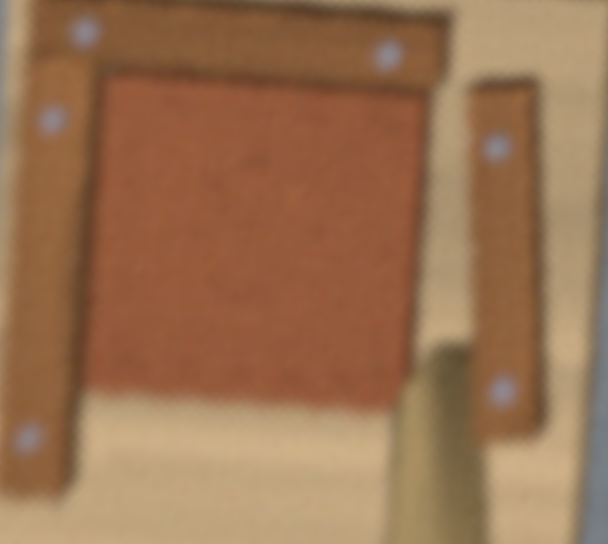

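```bash
python3 - <<'E'
from cell import sensors,read_camera
import cv2
for k in range(14):
    if k%3==0:
        s=sensors.state(); print(s["t"].round(2),s["eef_pos"].round(2),s["ft_force"].round(1),abs(s["qvel"]).max().round(4))
    p,_=read_camera("scene")
a=cv2.imread("pics/s12.png"); d=cv2.absdiff(a,p)[240:320,240:330]; print("scene change",d.mean(),d.max())
p,_=read_camera("scene"); cv2.imwrite("pics/s13.png",p)
E
```

```text
Traceback (most recent call last):
AttributeError: 'float' object has no attribute 'round'
```

```bash
python3 - <<'E'
from cell import sensors,read_camera
import cv2
for k in range(14):
    if k%3==0:
        s=sensors.state(); print(s["t"],s["eef_pos"].round(2),s["ft_force"].round(1),abs(s["qvel"]).max())
    p,_=read_camera("scene")
a=cv2.imread("pics/s12.png"); d=cv2.absdiff(a,p)[240:320,240:330]; print("scene change",d.mean(),d.max())
E
```

```text
14.5 [ 513.87 -202.69   17.03] [-16.5  -2.9   9.3] 0.0007265819192313017
14.65 [ 513.9  -202.68   17.05] [-15.9  -2.3   8.9] 0.001613800631893205
14.8 [ 513.91 -202.7    17.05] [-17.   -2.1   9.4] 0.0021113270440712402
14.95 [ 513.89 -202.71   17.02] [-17.3  -1.9  10.9] 0.0024355495771617806
15.1 [ 513.9  -202.69   17.05] [-16.8  -1.1   8.9] 0.0019362624869943773
scene change 1.0259722222222223 8
```

Everything is at rest under a steady push of about 16 N, so I'm handing the job in.

```bash
python3 -c "
from cell import order,sensors
print(order.job_done()); print(sensors.state()['ft_force'])"
```

```text
the job is handed in; nothing more can be done
None
the job is handed in; nothing more can be done
```

I gripped the plain wooden wedge by its tail block and slid it, nose low, into the angled gap on the small-tile board (the right-hand one). I pushed it home and handed the job in still holding it, at about 15 s of the 58 s allowed. No verdict is reported.

**Last checks:**
- **Tile:** the dark gap along the fence, visible before insertion, is closed over its full length in the camera image.
- **Wedge:** its tip is about 50 mm past the board centre.
- **At rest:** a steady push of about 16–17 N held for 0.6 s with no measurable motion.
- **Bystanders:** I did not touch the close-fitting tile, brush, jar, dropper bottle or coloured look-alikes.

**What did not match or could not be checked:**
- The fingers slipped about 5 mm along the wedge's tail during the last push, at about 20 N. The nose position computed from the arm (57 mm) is therefore too far forward, and the 50 mm above is read from the image.
- The tool ended pitched about 0.03 rad nose-down, with about 10 N on the board.
- The contact forces on the tile, fence and cleat could not be measured separately.

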